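Square a gauge plate in a corner stop and load it on a tilted checking stand

TASK

On the sloping checking stand, draw the red knob of the sprung keeper out away from the seat and park it in its holding notch, so that it stays back by itself when you let go. Then slide the brass gauge plate along the bench, without lifting it, into the corner of the steel stop until it is flush against both fences, and let go of it there. Finally take it from the corner and lay it flat on the raised black seat of the stand beneath the magnifier, straight, centred across the seat and with its lower end against the foot ledge; let go, and leave the keeper parked and the brass mould, the jar and the wax block where they stand.

Things in the scene. Friction and masses are not known exactly. Their poses are not given: they have to be found in the camera images.
- plate: Loose flat brass gauge plate, 90 x 40 x 8 mm, 0.2 kg or so, lying on the bench. Origin at the centre of its underside; x along its 90 mm length, y along its 40 mm width, z up. A half turn makes no difference. Grip it across the 40 mm width.
- corner_stop: Steel corner stop fixed to the bench, 16 mm high. Origin on the bench at the inner corner; the plate's place is on its -x, -y side. End fence: face at x = 0, y = -35 to +75 mm, 16 mm thick. Side fence: face at y = 0, made of two toes (x = -18 to 0 and -90 to -72 mm), joined by a back rail at y = 61 to 75 mm. Between the toes is a finger gap, 54 mm wide, 61 mm deep, down to the bench.
- home (a point): Point on the bench in the corner stop (same axes as corner_stop, at x = -45, y = -20 mm in it) where the plate's origin lies when the plate is flush against both fences, its long side along the stop's x.
- stand: Grey checking stand fixed to the bench, base 170 (x) x 160 mm (y = -44 to +116; 119 mm deep left of y = 46). Origin on the bench; x points to its back, y to its left as seen from the front. A deck slopes up to the back at 35 degrees and carries the raised black seat (on y = 0) and, left of it, the keeper.
- lens (a point): Centre of the magnifier, a level disc 98 mm across and 10 mm thick, its underside 211 mm above the bench, on a post behind it. It overhangs the seat and blocks a tool that comes straight down: come in square to the slope, from the front.
- seat (a point): Where the plate's origin must lie, on top of the raised seat: z = outward normal of the slope, x = up the slope (towards the back), y = left. The plate's length lies along x. The seat is 34 mm wide, 12 mm above the deck, so fingers can straddle it. The face of the foot ledge is at x = -45 mm and rises 14 mm above the seat. Keeper housing: y = 52 to 109, x = -55 to -15 mm, 9 mm above the seat.
- knob (a point): Centre of the top of the keeper's red knob, a post 14 mm thick and 31 mm long, square to the slope; axes as seat. Sprung shut it lies at x = -25, y = +60, z = +45.5 mm in the frame of seat. At its foot a steel blade 10 mm wide, 4 mm thick runs towards the seat, underside 11.5 mm above it, reaching 5 mm past the seat's middle.
- keeper (a joint): Travel of the keeper to the left (along +y of the seat, away from it), 0 to 0.040 m; 0 = sprung shut over the seat. A spring of 120 N/m pulls it back: 2.4 N at 0, 6 N at 0.030.
- keeper_drop (a joint): Travel of the same keeper (and knob) into its holding notch, 0 to 0.011 m, down the slope (-x of the seat). It moves only when joint keeper is above 0.030 (a guide blocks it before); 1.2 N of friction, no spring. Pushed down into the notch and let go, the keeper rests at about 0.0295 and stays; otherwise it snaps back to 0.
- optic_mould: Bystander: brass dip mould, 64 mm in diameter, 56 mm high, loose. Origin at the centre of its underside.
- frit_jar: Bystander: jar with a yellow lid, 64 mm in diameter, 92 mm high, loose. Origin at the centre of its underside.
- wax_block: Bystander: yellow wax block, 43 (x) x 64 (y) x 26 mm high, loose. Origin at the centre of its underside.
Things that resemble listed ones, but are neither listed nor needed, are in the scene too. What is meant by the plate is not orange or pink, and is the smaller of those in its own colour.

How it is judged:
By the outcome, as a careful person would: the job done as asked, in the order asked, and still so for the second after the job is handed in, with the robot touching nothing.
It also fails if it takes over 58 s, if anything falls off the work surface, if the arm or the gripper's body presses on something with over 40 N, if the wrist force passes 120 N, or if a joint passes its speed limit or range.

ROBOT

A 7-joint arm with a two-finger parallel gripper is mounted at the origin on a cart in front of the work surface, level with it; the furniture and walls round the work are solid. World frame = base frame: x ahead of the robot, y to its left, z up, the work surface at z = 0. Lengths are in m, angles in rad, forces in N, time in s.
With the tool pointing down it reaches from about 0.35 to 0.9 m from the base axis. Payload 7.2 kg.
Tool frame: the origin (TCP) lies on the mounting face of the last link; the fingertips stand 182 mm ahead of it and the grasp point (between the pads) lies 163 mm ahead of it; y points along the fingers, x is the direction in which the jaws open and shut, and the axes are right-handed (so a half turn about y gives the same grasp; the last joint's range is limited). The gripper opens to 88 mm and grips with 3 to 60 N. Pads are 20 mm wide; open, the fingers measure 115 mm over their backs; the gripper's body (75 mm by 178 mm) begins 61 mm behind the grasp point.
Start: joints at [-1.193, 0.411, -0.013, 1.596, 0.006, 1.134, -0.082], TCP at [0.269, 0.564, 0.405] pointing down, gripper open.
Joint ranges: [-2.95, 2.95], [-0.29, 1.99], [-1.47, 1.44], [0.14, 2.54], [-1.03, 4.17], [0.13, 1.85], [-2.86, 2.86]. Speed limits (rad/s): [2.39, 2.39, 3.01, 3.01, 3.14, 3.14, 3.14].

INTERFACE

Orientations are given as a unit quaternion [w, x, y, z].
In Python, from workcell import ctrl gives the robot as it stands.
- The arm moves only by the tool move_arm, never from a script. Its argument "increments" is a list of rows, each an object of numbers: "tx", "ty", "tz": the shift along the tool's x, y, z in m; "ax", "ay", "az": the turn, a rotation vector about the tool's x, y, z in degrees; "hand": the opening in per cent of the stroke, from 0 (shut) to 100 (fully open). A call has 1 to 10 rows; each row is the pose to reach, as a shift and turn from the pose commanded when the call began, along the tool's axes at that moment; what a row does not reach only later rows make up. A row lasts 1/12 s, in which the tool goes at most 41.7 mm and 7.16 degrees, less where a joint would pass 70% of its speed; a pose out of reach is approached as far as the arm can. A call with a gripper value outside its range is refused whole. The fingers move at their own pace and stop on an object; "grip_force" is the grip in N (left out, the last holds). Time passes only in rows, so rows that repeat a pose let the fingers close. It gives the time, the measured TCP pose, the force and the opening at its end, in the units of the state.
- ctrl.observe(): the state, without advancing time (a new reading comes with each control period).
- ctrl.grab_frame(name): name is "scene" or "top"; returns a dict with "pixels" (384x512x3 uint8, red, green, blue), "vfov" (degrees; the focal length in pixels is half the picture's height over the tangent of half this angle, whatever the lens; pixels are square), "cx", "cy" (the principal point, pixels), "xyz" and "orientation" of the camera in the world. Camera axes: x right, y down, z forward; pixel columns grow to the right and rows downward; lengths in m; the calibration is good to about 2 mm. A picture is of the moment at which its call begins. There is no depth.
- ctrl.sign_off(): hands the job in, once; it reports no verdict.
Trained networks look in the newest picture that a camera, given by its name, has taken for a name from the list of things; names that differ only in an ending like _2 or _b are one class to them, and where a whole thing is asked for, a point or a joint stands for the part that bears it (a point fixed in the world has none). Each returns a list of dicts, best first, with "confidence" (0 to 1); they miss things now and then, are a little off and sometimes report something else, mostly with a low value. They report only what shows in the picture. A call takes as long as a camera call. They do not tell look-alikes from the thing itself.
- ctrl.search_frame(camera, name): "uv" ([column, row] in pixels, amid what is visible of it).
- ctrl.outline_of(camera, name): "region" (384x512 bool, what is visible of it) and "uv" ([column, row] in pixels, amid what is visible of it).
The state is a dict: "t": time; "q": joint angles; "dq": joint speeds; "joint_torque": joint torques, N m; "ee_pos": TCP position; "tcp_rot": TCP orientation; "contact_force": force on the tool from outside, world axes, zero at the start; "ft_torque": the same for the moment, N m; "width": finger opening in m.
Only numpy, scipy, OpenCV 4.12 (cv2) and the standard library are available. Lean on these libraries where they do the work, as an engineer would, in place of code of your own. Each camera call takes 0.05 s, during which the arm holds its last target. There are 200 camera calls.

## Working session

There is one attempt and no reset: what is moved stays moved. The work goes in short steps, Python scripts to look and compute and a tool call to move; the robot and the scene stay as the last step left them, time stands still between calls to the robot, and variables do not carry over. Pictures are saved under pics/ and viewed, about 8 in all and at most 12, crops included, and the job is handed in when it is done.

Besides the shell and the picture viewer there is one more tool, called as a command line: name --argument value ..., lists and objects as JSON in quotes. move_arm: Moves the arm, as the interface text tells. Its arguments: {"type":"object","properties":{"increments":{"type":"array"},"grip_force":{"type":"number"}},"required":["increments"]}

```bash
mkdir -p pics; cat > h.py <<'E'
import numpy as np, cv2
from scipy.spatial.transform import Rotation as R
from workcell import ctrl
def rot(q): return R.from_quat([q[1],q[2],q[3],q[0]]).as_matrix()
class Cam:
    def __init__(s,name):
        f=s.f=ctrl.grab_frame(name); s.img=f["pixels"]; s.F=s.img.shape[0]/2/np.tan(np.radians(f["vfov"])/2)
        s.R=rot(f["orientation"]); s.p=np.array(f["xyz"]); s.c=np.array([f["cx"],f["cy"]]); s.name=name
    def ray(s,uv):
        d=np.append((np.asarray(uv,float)-s.c)/s.F,1); return s.R@d
    def onz(s,uv,z=0):
        d=s.ray(uv); return s.p+d*(z-s.p[2])/d[2]
    def proj(s,P):
        c=(np.atleast_2d(P)-s.p)@s.R; return c[:,:2]/c[:,2:]*s.F+s.c
    def save(s,fn): cv2.imwrite(fn,s.img[:,:,::-1])
def st(): return ctrl.observe()
E
python3 - <<'E'
from h import *
o=st(); print(o["t"],o["ee_pos"],o["tcp_rot"],o["contact_force"],o["width"])
cs=[Cam(n) for n in("scene","top")]
cv2.imwrite("pics/a.png",np.vstack([c.img for c in cs])[:,:,::-1][: ,:] if 0 else cv2.resize(np.hstack([c.img for c in cs]),(1024,384))[:,:,::-1])
for c in cs:
    c.save(f"pics/{c.name}0.png"); print(c.name,c.p,c.R.tolist(),c.F,c.c)
    for n in["plate","corner_stop","stand","seat","knob","lens","optic_mould","frit_jar","wax_block"]:
        print(n,[(np.round(d["uv"]).tolist(),round(d["confidence"],2),np.round(c.onz(d["uv"]),3)[:2].tolist()) for d in ctrl.search_frame(c.name,n)][:4])
print(ctrl.observe()["t"])
E
```

```text
0.0 [0.26939892 0.56372751 0.40380955] [-0.59781084  0.5984892   0.37665566 -0.37757568] [ 0.54849148 -0.25479169  0.22162794] 0.08808895778782311
scene [ 0.0854676  -0.72474791  0.54530258] [[0.8798024744581272, -0.1833685764756855, 0.4385471138870224], [-0.4752382163511526, -0.3583645298288621, 0.8035692263146428], [0.009810385146943157, -0.9153965418996399, -0.4024337553206108]] 452.6413467817234 [259.16062398 189.83832908]
plate [([221.0, 299.0], 0.97, [0.365, -0.062]), ([182.0, 261.0], 0.95, [0.344, 0.098]), ([179.0, 222.0], 0.91, [0.4, 0.28]), ([296.0, 295.0], 0.71, [0.502, -0.12])]
corner_stop [([295.0, 228.0], 0.79, [0.645, 0.111])]
stand [([250.0, 188.0], 0.69, [0.662, 0.39])]
seat [([241.0, 185.0], 0.66, [0.645, 0.42])]
knob [([230.0, 186.0], 0.52, [0.614, 0.426])]
lens [([250.0, 188.0], 0.71, [0.661, 0.389]), ([298.0, 230.0], 0.31, [0.65, 0.102])]
optic_mould [([262.0, 251.0], 0.81, [0.52, 0.054])]
frit_jar [([358.0, 253.0], 0.65, [0.711, -0.053])]
wax_block [([231.0, 233.0], 0.63, [0.493, 0.164]), ([298.0, 294.0], 0.63, [0.507, -0.118])]
top [0.36939536 0.08299163 1.23227
[... 192 characters left out ...]
660449161]] 448.1905281460737 [249.62828408 190.57126935]
plate [([302.0, 259.0], 0.96, [0.353, -0.066]), ([319.0, 203.0], 0.88, [0.507, -0.114]), ([239.0, 262.0], 0.85, [0.342, 0.103]), ([178.0, 248.0], 0.64, [0.379, 0.272])]
corner_stop [([245.0, 152.0], 0.85, [0.649, 0.092]), ([166.0, 172.0], 0.51, [0.59, 0.312])]
stand [([168.0, 163.0], 0.63, [0.614, 0.306])]
seat [([166.0, 172.0], 0.78, [0.59, 0.313])]
knob [([170.0, 188.0], 0.57, [0.545, 0.298])]
lens [([166.0, 163.0], 0.88, [0.614, 0.313])]
optic_mould [([275.0, 205.0], 0.81, [0.501, 0.006])]
frit_jar [([318.0, 147.0], 0.63, [0.667, -0.113]), ([169.0, 186.0], 0.33, [0.548, 0.301])]
wax_block [([230.0, 209.0], 0.57, [0.487, 0.13])]
1.0
```

View pics/scene0.png

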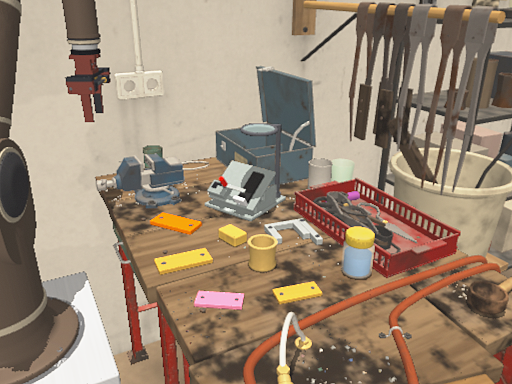

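View pics/top0.png

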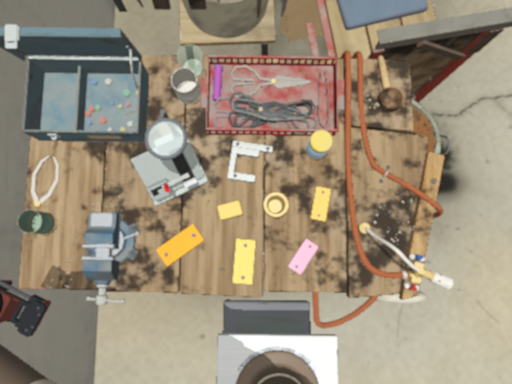

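The target plate is the smaller yellow one at top pixel (320,203). The stand is at about (168,170), the stop at (245,160) and the red knob at about (166,188). I'll zoom in on these.

```bash
python3 - <<'E'
import cv2,numpy as np
t=cv2.imread("pics/top0.png"); s=cv2.imread("pics/scene0.png")
r=lambda im,x,y,w,h,k:cv2.resize(im[y:y+h,x:x+w],None,fx=k,fy=k,interpolation=cv2.INTER_CUBIC)
a=r(t,120,110,100,100,4); b=r(s,195,115,100,110,4)[:400]
c=r(t,220,130,115,100,3.5)[:200*2]; 
out=np.zeros((600,800,3),np.uint8)
out[:400,:400]=a; out[:400,400:800]=b
d=r(t,222,132,60,55,3.6); out[400:598,:216]=d
d=r(t,300,180,42,50,4); out[400:600,220:388]=d
d=r(s,258,205,80,50,4); out[400:600,400:720]=d
cv2.imwrite("pics/crop1.png",out)
E
```

```text
(no output)
```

View pics/crop1.png

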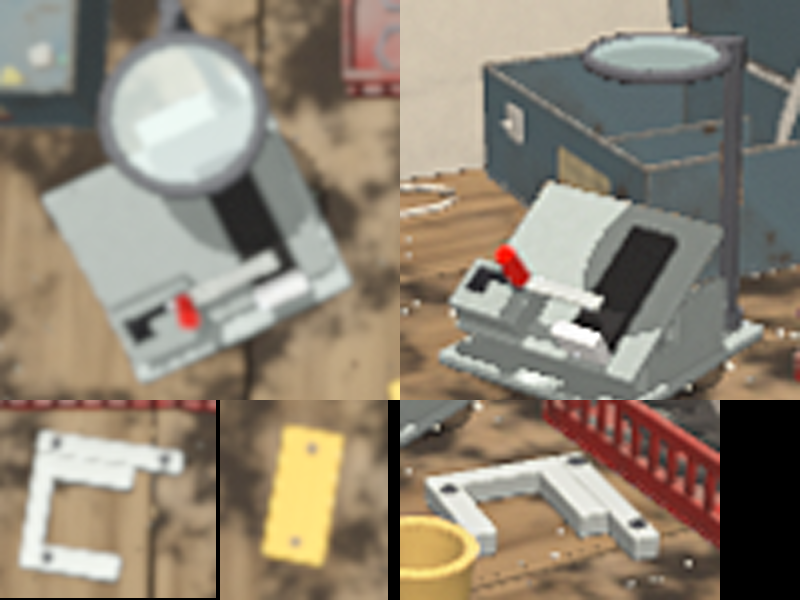

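```bash
cat > fit.py <<'E'
from h import *
from scipy.optimize import minimize, least_squares
S=4
def hullmask(cam,boxes,roi):
    x0,y0,w,h=roi; m=np.zeros((h*S,w*S),np.uint8)
    for P in boxes:
        uv=(cam.proj(P)-[x0,y0]+0.5)*S-0.5
        cv2.fillConvexPoly(m,cv2.convexHull(np.round(uv*16).astype(np.int32)),255,shift=4)
    return cv2.resize(m,(w,h),interpolation=cv2.INTER_AREA)/255.
def box(a,b): return np.array([[x,y,z] for x in(a[0],b[0]) for y in(a[1],b[1]) for z in(a[2],b[2])])/1000.
STOP=[box((0,-35,0),(16,75,16)),box((-18,0,0),(0,75,16)),box((-90,0,0),(-72,75,16)),box((-90,61,0),(0,75,16))]
PLATE=[box((-45,-20,0),(45,20,8))]
def planar(boxes,p): # x,y,yaw,z
    Rm=R.from_euler('z',p[2]).as_matrix(); return [b@Rm.T+[p[0],p[1],p[3] if len(p)>3 else 0] for b in boxes]
def fit(cams,masks,rois,boxes,p0,step=(.01,.01,.1)):
    # soft masks, mild blur for gradient
    g=lambda m:cv2.GaussianBlur(m,(0,0),.8)
    T=[g(m[r[1]:r[1]+r[3],r[0]:r[0]+r[2]].astype(float)) for m,r in zip(masks,rois)]
    f=lambda p:sum(((g(hullmask(c,planar(boxes,p),r))-t)**2).sum() for c,r,t in zip(cams,rois,T))
    best=None
    for k in (1,.3):
        s=np.array([p0]+[np.array(p0)+np.eye(3)[i]*step[i]*k for i in range(3)])
        r=minimize(f,p0,method='Nelder-Mead',options=dict(initial_simplex=s,xatol=1e-5,fatol=1e-4,maxiter=400)); p0=r.x
    return r.x,r.fun,sum(t.sum() for t in T)
def hsv(c): return cv2.cvtColor(c.img,cv2.COLOR_RGB2HSV).astype(int)
E
cat > m1.py <<'E'
from fit import *
sc,tp=Cam("scene"),Cam("top")
def roi(uv,r): return (int(uv[0]-r),int(uv[1]-r),2*r,2*r)
def comp(m,uv):  # component nearest uv
    n,l,s,ce=cv2.connectedComponentsWithStats(m.astype(np.uint8))
    i=1+np.argmax([s[j,4]-3*np.hypot(*(ce[j]-uv))**1.5 for j in range(1,n)]); return (l==i)
# plate
H=[hsv(sc),hsv(tp)]
def win(m,r): o=np.zeros_like(m); o[r[1]:r[1]+r[3],r[0]:r[0]+r[2]]=m[r[1]:r[1]+r[3],r[0]:r[0]+r[2]]; return o
rp=[roi((298,293),32),roi((320,203),25)]
mp=[]
for h,r in zip(H,rp):
    m=win((h[...,0]>17)&(h[...,0]<35)&(h[...,1]>110)&(h[...,2]>150),r); m=comp(m,(r[0]+r[2]/2,r[1]+r[3]/2)); mp.append(cv2.morphologyEx(m.astype(np.uint8),cv2.MORPH_CLOSE,np.ones((5,5))))
for sel in([0,1],[0],[1]):
    print("plate",sel,fit([[sc,tp][i] for i in sel],[mp[i] for i in sel],[rp[i] for i in sel],PLATE,[.507,-.114,-.15]))
rs=[roi((295,229),38),roi((248,160),34)]
ms=[]
for h,r in zip(H,rs):
    m=win((h[...,1]<45)&(h[...,2]>120),r); m=comp(m,(r[0]+r[2]/2,r[1]+r[3]/2)); ms.append(cv2.morphologyEx(m.astype(np.uint8),cv2.MORPH_CLOSE,np.ones((3,3))))
for sel in([0,1],[0],[1]):
    print("stop",sel,fit([[sc,tp][i] for i in sel],[ms[i] for i in sel],[rs[i] for i in sel],STOP,[.68,.06,-.05]))
np.savez("masks.npz",*mp,*ms)
# knob
for c,h,r in((sc,H[0],roi((230,182),40)),(tp,H[1],roi((168,180),30))):
    m=win(((h[...,0]<8)|(h[...,0]>172))&(h[...,1]>150)&(h[...,2]>90),r); print(c.name,"red",m.sum(),np.argwhere(m)[:,::-1].mean(0))
    d=win((c.img.max(2)<75),r)
    print("dark rows")
    for v in np.unique(np.argwhere(d)[:,0]):
        u=np.where(d[v])[0]; print(v,u.min(),u.max(),len(u),end='; ')
    print()
print(st()["t"])
E
python3 m1.py
```

```text
plate [0, 1] (array([ 0.50510001, -0.11702194, -0.17586087]), np.float64(19.164282663169587), np.float64(1262.0000000000005))
plate [0] (array([ 0.50468962, -0.11653587, -0.16956494]), np.float64(6.058217226230626), np.float64(712.0000000000002))
plate [1] (array([ 0.50595424, -0.11748808, -0.17335096]), np.float64(10.977465343781269), np.float64(550.0000000000002))
stop [0, 1] (array([ 0.65311396,  0.05501425, -0.1397389 ]), np.float64(65.49767942245762), np.float64(1577.0000000000005))
stop [0] (array([ 0.65222601,  0.05593129, -0.14810782]), np.float64(39.624259832734666), np.float64(723.0000000000002))
stop [1] (array([ 0.65315818,  0.05438198, -0.13573518]), np.float64(19.275552625156955), np.float64(854.0000000000003))
scene red 47 [222.31914894 180.82978723]
dark rows
142 216 216 1; 160 230 230 1; 161 229 250 2; 162 229 251 4; 163 248 251 4; 164 228 251 4; 165 227 227 1; 172 253 255 3; 173 252 259 8; 174 252 262 11; 175 251 263 13; 176 250 263 14; 177 250 263 14; 178 249 262 14; 179 248 261 14; 180 248 261 14; 181 247 260 14; 182 215 260 15; 183 214 259 20; 184 213 258 22; 185
[... 521 characters left out ...]
83 7; 157 176 184 9; 158 173 184 12; 159 172 185 14; 160 173 185 13; 161 173 186 14; 162 174 186 13; 163 174 187 14; 164 175 187 13; 165 175 188 14; 166 176 188 13; 167 176 189 14; 168 177 189 13; 169 177 189 13; 170 178 190 13; 171 179 190 12; 172 179 191 10; 173 180 191 6; 174 190 192 3; 175 191 192 2; 176 191 192 2; 177 190 191 2; 180 184 184 1; 187 159 160 2; 188 157 158 2; 189 155 156 2; 190 154 156 3; 191 152 156 5; 192 153 156 4; 193 153 157 5; 194 154 155 2; 195 181 183 3; 196 181 183 3; 197 181 183 3; 198 181 183 3; 199 182 183 2; 200 182 183 2; 201 182 183 2; 202 182 183 2; 203 182 183 2; 204 181 183 3; 205 181 182 2; 206 181 182 2; 207 181 181 1; 208 181 181 1; 209 180 181 2; 
1.1
```

```bash
cat > m2.py <<'E'
from fit import *
sc,tp=Cam("scene"),Cam("top")
T35=np.radians(35)
def seatR(yaw): return R.from_euler('z',yaw).as_matrix()@R.from_euler('y',-T35).as_matrix()
def edge(c,rows,lo,hi):
    g=c.img.max(2).astype(float); L=[];Q=[]
    for v in rows:
        row=g[v,lo:hi]; k=np.where(row<75)[0]; l,r=k.min(),k.max()
        def cross(i,j): # between dark i and outer bright plateau
            dark=45.; br=row[j+ (2 if j>i else -2)]; th=(dark+br)/2
            s=1 if j>i else -1; x=i
            while row[x+s]<th: x+=s
            return x+s*(th-row[x])/(row[x+s]-row[x])
        L.append((lo+cross(l,l-1),v)); Q.append((lo+cross(r,r+1),v))
    return np.array(L),np.array(Q)
es=edge(sc,range(176,182),236,275); et=edge(tp,range(161,172),165,200)
def cent(c,x,y,r):
    h=hsv(c)[y-r:y+r,x-r:x+r]; w=((h[...,0]<8)|(h[...,0]>172))&(h[...,1]>110)&(h[...,2]>80); a=np.argwhere(w); return a[:,::-1].mean(0)+[x-r,y-r]
ks,kt=cent(sc,223,181,12),cent(tp,166,188,9); print(ks,kt)
def dl(c,P0,P1,uv):
    a,b=c.proj(np.array([P0,P1])); n=np.array([-(b-a)[1],(b-a)[0]]); n/=np.hypot(*n); return (uv-a)@n
for zr in (0,-.012):
  for use in ("both","scene","top"):
    def res(p):
        Rm=seatR(p[3]); f=lambda *q:p[:3]+Rm@np.array(q)
        k=f(-.025,.060,.030)
        o=[3*(sc.proj(k)[0]-ks),3*(tp.proj(k)[0]-kt)]
        if use!="top": o+=[dl(sc,f(-.045,.017,0),f(.045,.017,0),es[0]),dl(sc,f(-.045,-.017,zr),f(.045,-.017,zr),es[1])]
        if use!="scene": o+=[dl(tp,f(-.045,.017,0),f(.045,.017,0),et[0]),dl(tp,f(-.045,-.017,zr),f(.045,-.017,zr),et[1])]
        return np.concatenate(o)
    s=least_squares(res,[.57,.28,.06,.45]); print(zr,use,np.round(s.x,4),"cost",round(s.cost,2),np.round(s.fun[:4],2), [np.round(x.mean(),2) for x in np.split(s.fun[4:],[6,12,23])] if use=="both" else "")
    if use=="both" and zr<0: best=s.x
p=best; Rm=seatR(p[3]); f=lambda *q:p[:3]+Rm@np.array(q)/1000
lines=[[(-45,-17,0),(-45,17,0),(45,17,0),(45,-17,0),(-45,-17,0)],[(-25,60,45.5),(-25,60,14)],[(-20,-5,15.5),(-30,-5,15.5),(-30,60,15.5),(-20,60,15.5),(-20,-5,15.5)],[(-55,52,9),(-15,52,9),(-15,109,9),(-55,109,9),(-55,52,9)]]
outs=[]
for c,x,y in((sc,185,140),(tp,125,115)):
    im=cv2.resize(c.img[y:y+85,x:x+85],None,fx=4.6,fy=4.6,interpolation=cv2.INTER_CUBIC)[:,:,::-1].copy()
    for L in lines:
        uv=((c.proj([f(*q) for q in L])-[x,y]+.5)*4.6-.5); cv2.polylines(im,[np.round(uv*8).astype(np.int32)],False,(0,220,0),1,cv2.LINE_AA,3)
    outs.append(im)
cv2.imwrite("pics/ov.png",np.hstack(outs))
E
python3 m2.py
```

```text
[222.47169811 181.05660377] [166.32352941 187.61764706]
0 both [0.5916 0.2557 0.0707 0.4207] cost 11.77 [ 1.89  1.07 -1.13  0.77] [np.float64(-0.5), np.float64(1.51), np.float64(-0.04), np.float64(-0.32)]
0 scene [0.5877 0.2505 0.0722 0.3438] cost 8.64 [ 1.59 -0.03 -0.47  1.28] 
0 top [0.5915 0.2561 0.0722 0.4375] cost 2.68 [ 1.44 -0.1  -0.7   1.34] 
-0.012 both [0.5918 0.2566 0.0726 0.4509] cost 4.12 [ 1.37 -0.38 -0.51  1.47] [np.float64(0.18), np.float64(-0.45), np.float64(0.36), np.float64(-0.28)]
-0.012 scene [0.5929 0.2581 0.0722 0.4735] cost 2.68 [ 1.54 -0.05 -0.56  1.29] 
-0.012 top [0.5917 0.2564 0.0721 0.442 ] cost 3.24 [ 1.42 -0.08 -0.75  1.34]
```

View pics/ov.png

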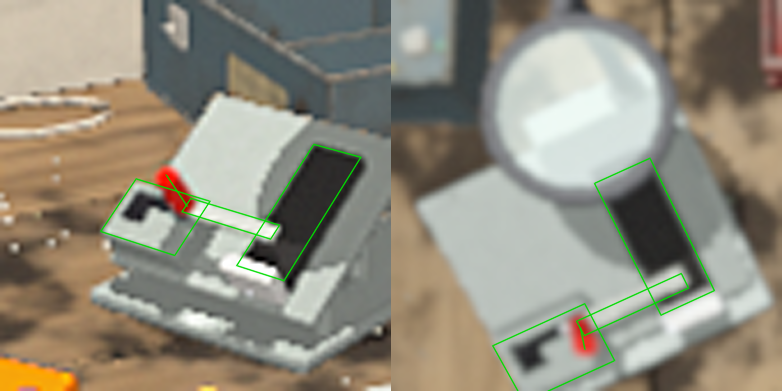

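```bash
cat > g.py <<'E'
from h import *
SP=np.array([.592,.2568,.0725]); SY=.449; ST=np.array([.653,.055,0]); STY=-.140
def Rz(a): return R.from_euler('z',a).as_matrix()
SR=Rz(SY)@R.from_euler('y',-np.radians(35)).as_matrix()
def seat(x,y,z): return SP+SR@np.array([x,y,z])/1000
def stop(x,y,z): return ST+Rz(STY)@np.array([x,y,z])/1000
def toolR(x,y):
    return np.column_stack([x,y,np.cross(x,y)])
def RS(s=1): return toolR(s*SR[:,1],-SR[:,2])
def RB(yaw,s=1): return toolR(s*Rz(yaw)[:,1],np.array([0,0,-1.]))
def go(gp,Rt,pos=None,Rc=None):
    """increment from current pose to grasp point gp with orientation Rt"""
    o=st(); p=o["ee_pos"] if pos is None else pos; Rc=rot(o["tcp_rot"]) if Rc is None else Rc
    t=gp-.163*Rt[:,1]; d=Rc.T@(t-p); a=np.degrees(R.from_matrix(Rc.T@Rt).as_rotvec())
    print("d mm",np.round(d*1000,1),"a deg",np.round(a,2),"rows",round(max(np.linalg.norm(d)/.0417,np.linalg.norm(a)/7.16),1)); return t,Rt
def gpnow():
    o=st(); Rc=rot(o["tcp_rot"]); return o["ee_pos"]+.163*Rc[:,1],Rc
E
python3 - <<'E'
from g import *; from fit import *
o=st(); Rc=rot(o["tcp_rot"]); print(np.round(Rc,3).tolist())
for s in(1,-1): print(s); go(seat(-25,60,110),RS(s))
sc,tp=Cam("scene"),Cam("top")
# lens: top-view centre, ray at z=.216
L=tp.onz((165,140),.211); L2=sc.onz((259,129),.218); print("lens",L,L2,"seat frame",SR.T@(L-SP)*1000,SR.T@(L2-SP)*1000)
# bystanders: ray intersect via outline centroids at half height
for n,h in(("optic_mould",.056),("frit_jar",.092),("wax_block",.026)):
    for c in(sc,tp):
        d=ctrl.search_frame(c.name,n)
        w=[c.onz(x["uv"],h*(.5 if c is sc else .8))[:2] for x in d[:1]]
        for p in w:
            P=Rz(STY).T@(np.append(p,0)-ST); print(n,c.name,np.round(p,3),"stop",np.round(P[:2]*1000))
E
```

```text
[[0.431, 0.0, -0.902], [0.902, 0.0, 0.431], [0.0, -1.0, -0.0]]
1
d mm [-238.6  122.8 -265.8] a deg [-32.6  -49.62 -15.64] rows 9.1
-1
d mm [-238.6  122.8 -265.8] a deg [ 18.74 123.91 -39.07] rows 18.3
lens [0.62702545 0.27763507 0.211     ] [0.6277063  0.27320988 0.218     ] seat frame [112.69590321   3.56661338  90.16675959] [115.63994288  -0.71548937  96.65074294]
optic_mould scene [0.489 0.007] stop [-155.  -71.]
optic_mould top [0.496 0.015] stop [-150.  -62.]
frit_jar scene [ 0.661 -0.102] stop [  30. -154.]
frit_jar top [ 0.656 -0.093] stop [  24. -146.]
wax_block scene [0.485 0.14 ] stop [-178.   61.]
wax_block top [0.486 0.135] stop [-177.   56.]
```

```bash
python3 - <<'E'
from g import *
go(seat(-25,60,190),RS())
E
```

```text
d mm [-274.4   57.3 -237.1] a deg [-32.6  -49.62 -15.64] rows 8.8
```

move_arm --increments '[{"tx":-0.274,"ty":0.057,"tz":-0.237,"ax":-32.6,"ay":-49.6,"az":-15.6,"hand":45},{"tx":-0.274,"ty":0.057,"tz":-0.237,"ax":-32.6,"ay":-49.6,"az":-15.6,"hand":45},{"tx":-0.274,"ty":0.057,"tz":-0.237,"ax":-32.6,"ay":-49.6,"az":-15.6,"hand":45},{"tx":-0.274,"ty":0.057,"tz":-0.237,"ax":-32.6,"ay":-49.6,"az":-15.6,"hand":45},{"tx":-0.274,"ty":0.057,"tz":-0.237,"ax":-32.6,"ay":-49.6,"az":-15.6,"hand":45},{"tx":-0.274,"ty":0.057,"tz":-0.237,"ax":-32.6,"ay":-49.6,"az":-15.6,"hand":45},{"tx":-0.274,"ty":0.057,"tz":-0.237,"ax":-32.6,"ay":-49.6,"az":-15.6,"hand":45},{"tx":-0.274,"ty":0.057,"tz":-0.237,"ax":-32.6,"ay":-49.6,"az":-15.6,"hand":45},{"tx":-0.274,"ty":0.057,"tz":-0.237,"ax":-32.6,"ay":-49.6,"az":-15.6,"hand":45},{"tx":-0.274,"ty":0.057,"tz":-0.237,"ax":-32.6,"ay":-49.6,"az":-15.6,"hand":45}]'

```text
t: 2.43
ee_pos: [0.3652, 0.208, 0.3463]
tcp_rot: [-0.246, 0.474, 0.749, -0.392]
contact_force: [-0.4, -0.4, -0.2]
width: 0.0393
```

move_arm --increments '[{"ty":0},{"ty":0}]'

```text
validation failed for argument at $.in...
```

```bash
python3 - <<'E'
from g import *
go(seat(-25,60,60),RS()); go(seat(-25,60,39),RS()); print(st()["t"],st()["width"],st()["contact_force"])
E
```

```text
d mm [  6.2 130.6  -2.8] a deg [-0.08 -0.14 -0.32] rows 3.1
d mm [  6.3 151.6  -2.8] a deg [-0.08 -0.14 -0.32] rows 3.6
2.4333 0.039253227787886084 [-0.36327459 -0.40023213 -0.17799847]
```

move_arm --increments '[{"ty":0.04,"hand":45},{"ty":0.08,"hand":45},{"ty":0.11,"hand":45},{"ty":0.12,"hand":45},{"ty":0.12,"hand":45},{"ty":0.12,"hand":45}]'

```text
validation failed for argument at $.in...
```

```bash
python3 - <<'E'
from g import *
go(seat(-25,60,39),RS()); print(st()["t"],st()["width"],st()["contact_force"])
s,t=Cam("scene"),Cam("top")
r=lambda im,x,y,w,h,k:cv2.resize(im[y:y+h,x:x+w],None,fx=k,fy=k,interpolation=cv2.INTER_CUBIC)
cv2.imwrite("pics/k1.png",np.hstack([r(s.img,185,130,80,80,5),r(t.img,130,130,80,80,5)])[:,:,::-1])
E
```

```text
d mm [  6.3 151.6  -2.8] a deg [-0.08 -0.14 -0.32] rows 3.6
2.4333 0.039253227787886084 [-0.36327459 -0.40023213 -0.17799847]
```

View pics/k1.png

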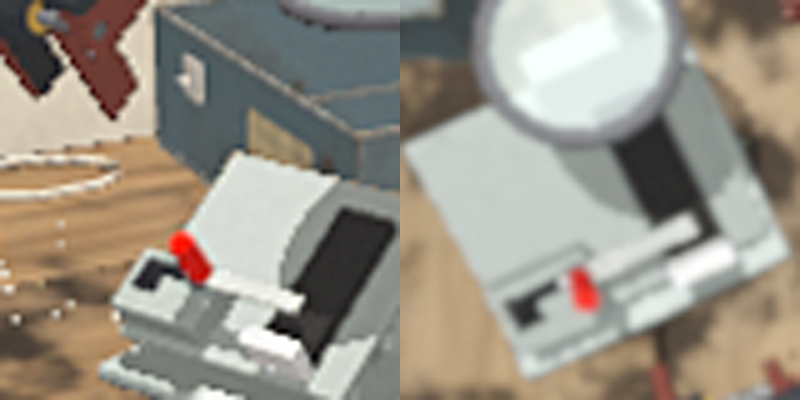

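The picture shows the fingers still above and to the front, with the keeper still shut. All fields have to be given in each row.

move_arm --increments '[{"tx":0.0,"ty":0.04,"tz":0.0,"ax":0.0,"ay":0.0,"az":0.0,"hand":45},{"tx":0.0,"ty":0.08,"tz":0.0,"ax":0.0,"ay":0.0,"az":0.0,"hand":45},{"tx":0.0,"ty":0.11,"tz":0.0,"ax":0.0,"ay":0.0,"az":0.0,"hand":45},{"tx":0.0,"ty":0.12,"tz":0.0,"ax":0.0,"ay":0.0,"az":0.0,"hand":45},{"tx":0.0,"ty":0.12,"tz":0.0,"ax":0.0,"ay":0.0,"az":0.0,"hand":45},{"tx":0.0,"ty":0.12,"tz":0.0,"ax":0.0,"ay":0.0,"az":0.0,"hand":45}]'

```text
t: 3.03
ee_pos: [0.4172, 0.2394, 0.2706]
tcp_rot: [-0.239, 0.477, 0.748, -0.394]
contact_force: [0.4, -0.7, -0.4]
width: 0.0395
```

```bash
python3 - <<'E'
from g import *
go(seat(-25,60,39),RS()); print(st()["t"],st()["width"],st()["contact_force"])
s,t=Cam("scene"),Cam("top")
r=lambda im,x,y,w,h,k:cv2.resize(im[y:y+h,x:x+w],None,fx=k,fy=k,interpolation=cv2.INTER_CUBIC)
cv2.imwrite("pics/k2.png",np.hstack([r(s.img,185,130,80,80,5),r(t.img,130,130,80,80,5)])[:,:,::-1])
E
```

```text
d mm [ 0.8 54.9  3.6] a deg [ 0.15  0.41 -1.02] rows 1.3
3.0333 0.03949167717941841 [ 0.42729008 -0.69438936 -0.40966287]
```

View pics/k2.png

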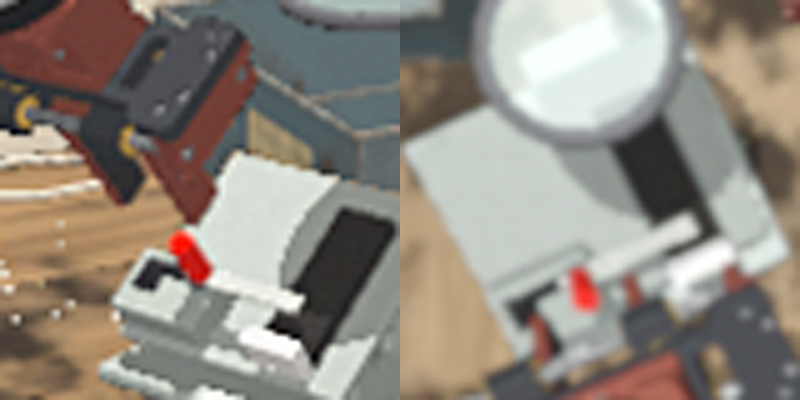

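Fingers straddle the knob in the top view (crop 540 and 633, with the knob at 580), still above it. Next I check the settled pose.

```bash
python3 - <<'E'
from g import *
go(seat(-25,60,39),RS()); print(st()["t"],np.abs(st()["dq"]).max())
E
```

```text
d mm [ 1.5 53.7  2.4] a deg [-0.05  0.48 -1.09] rows 1.3
3.1333 0.32479364110881925
```

move_arm --increments '[{"tx":0.001,"ty":0.015,"tz":0.002,"ax":0.0,"ay":0.4,"az":-1.0,"hand":45},{"tx":0.001,"ty":0.03,"tz":0.002,"ax":0.0,"ay":0.4,"az":-1.0,"hand":45},{"tx":0.001,"ty":0.03,"tz":0.002,"ax":0.0,"ay":0.4,"az":-1.0,"hand":45},{"tx":0.001,"ty":0.03,"tz":0.002,"ax":0.0,"ay":0.4,"az":-1.0,"hand":45},{"tx":0.001,"ty":0.03,"tz":0.002,"ax":0.0,"ay":0.4,"az":-1.0,"hand":45}]'

```text
t: 3.55
ee_pos: [0.4303, 0.2441, 0.2455]
tcp_rot: [-0.245, 0.473, 0.75, -0.391]
contact_force: [-0.4, 0.4, 0.6]
width: 0.0396
```

```bash
python3 - <<'E'
from g import *
go(seat(-25,60,39),RS()); print(st()["t"],np.abs(st()["dq"]).max(),st()["contact_force"])
E
```

```text
d mm [ 1.4 26.4  0.4] a deg [ 0.03 -0.01 -0.21] rows 0.6
3.55 0.028296686698187103 [-0.37844538  0.37767244  0.56231967]
```

move_arm --increments '[{"tx":0.001,"ty":0.013,"tz":0.0,"ax":0.0,"ay":0.0,"az":0.0,"hand":45},{"tx":0.001,"ty":0.025,"tz":0.0,"ax":0.0,"ay":0.0,"az":0.0,"hand":45},{"tx":0.001,"ty":0.025,"tz":0.0,"ax":0.0,"ay":0.0,"az":0.0,"hand":45},{"tx":0.001,"ty":0.025,"tz":0.0,"ax":0.0,"ay":0.0,"az":0.0,"hand":5},{"tx":0.001,"ty":0.025,"tz":0.0,"ax":0.0,"ay":0.0,"az":0.0,"hand":5},{"tx":0.001,"ty":0.025,"tz":0.0,"ax":0.0,"ay":0.0,"az":0.0,"hand":5},{"tx":0.001,"ty":0.025,"tz":0.0,"ax":0.0,"ay":0.0,"az":0.0,"hand":5},{"tx":0.001,"ty":0.025,"tz":0.0,"ax":0.0,"ay":0.0,"az":0.0,"hand":5}]' --grip_force 20

```text
t: 4.22
ee_pos: [0.4425, 0.2519, 0.225]
tcp_rot: [-0.245, 0.472, 0.751, -0.391]
contact_force: [-3.2, 0.5, 5.3]
width: 0.0137
```

```bash
python3 - <<'E'
from g import *
go(seat(-25,60,39),RS()); print(st()["t"],st()["width"],SR.T@st()["contact_force"])
E
```

```text
d mm [-0.5  1.4  0.3] a deg [ 0.05  0.08 -0.06] rows 0.0
4.2167 0.01368633733961744 [0.81200831 1.84180928 5.89880679]
```

move_arm --increments '[{"tx":0.005,"ty":-0.001,"tz":0.0,"ax":0.0,"ay":0.0,"az":0.0,"hand":5},{"tx":0.012,"ty":-0.001,"tz":0.0,"ax":0.0,"ay":0.0,"az":0.0,"hand":5},{"tx":0.02,"ty":-0.001,"tz":0.0,"ax":0.0,"ay":0.0,"az":0.0,"hand":5},{"tx":0.028,"ty":-0.001,"tz":0.0,"ax":0.0,"ay":0.0,"az":0.0,"hand":5},{"tx":0.035,"ty":-0.001,"tz":0.0,"ax":0.0,"ay":0.0,"az":0.0,"hand":5},{"tx":0.035,"ty":-0.001,"tz":0.0,"ax":0.0,"ay":0.0,"az":0.0,"hand":5},{"tx":0.035,"ty":-0.001,"tz":0.0,"ax":0.0,"ay":0.0,"az":0.0,"hand":5},{"tx":0.035,"ty":-0.001,"tz":0.0,"ax":0.0,"ay":0.0,"az":0.0,"hand":5}]'

```text
t: 4.88
ee_pos: [0.4281, 0.2806, 0.225]
tcp_rot: [-0.245, 0.475, 0.749, -0.391]
contact_force: [-0.2, -5.5, 2.7]
width: 0.0135
```

```bash
python3 - <<'E'
from g import *
go(seat(-25,60,39),RS()); print(st()["t"],st()["width"],SR.T@st()["contact_force"])
E
```

```text
d mm [-32.6   2.   -0. ] a deg [ 0.06 -0.12 -0.43] rows 0.8
4.8833 0.013529624869662438 [-0.55947331 -4.87339775  3.68997181]
```

move_arm --increments '[{"tx":0.003,"ty":0.0,"tz":0.0,"ax":0.0,"ay":0.0,"az":0.0,"hand":5},{"tx":0.003,"ty":0.0,"tz":0.0,"ax":0.0,"ay":0.0,"az":0.0,"hand":5},{"tx":0.003,"ty":0.0,"tz":0.004,"ax":0.0,"ay":0.0,"az":0.0,"hand":5},{"tx":0.003,"ty":0.0,"tz":0.008,"ax":0.0,"ay":0.0,"az":0.0,"hand":5},{"tx":0.003,"ty":0.0,"tz":0.012,"ax":0.0,"ay":0.0,"az":0.0,"hand":5},{"tx":0.003,"ty":0.0,"tz":0.013,"ax":0.0,"ay":0.0,"az":0.0,"hand":5},{"tx":0.003,"ty":0.0,"tz":0.013,"ax":0.0,"ay":0.0,"az":0.0,"hand":5}]'

```text
t: 5.47
ee_pos: [0.4183, 0.2788, 0.2182]
tcp_rot: [-0.244, 0.476, 0.749, -0.39]
contact_force: [3.9, -5.1, 5.0]
width: 0.0132
```

```bash
python3 - <<'E'
from g import *
go(seat(-25,60,39),RS()); print(st()["t"],st()["width"],SR.T@st()["contact_force"])
E
```

```text
d mm [-35.2   2.  -11.9] a deg [ 0.21 -0.16 -0.49] rows 0.9
5.4667 0.013181153615858282 [ 3.87688096 -6.3205701   3.33728511]
```

move_arm --increments '[{"tx":-0.003,"ty":0.0,"tz":0.0,"ax":0.0,"ay":0.0,"az":0.0,"hand":5},{"tx":-0.005,"ty":0.0,"tz":0.0,"ax":0.0,"ay":0.0,"az":0.0,"hand":5},{"tx":-0.005,"ty":0.0,"tz":0.0,"ax":0.0,"ay":0.0,"az":0.0,"hand":45},{"tx":-0.005,"ty":0.0,"tz":0.0,"ax":0.0,"ay":0.0,"az":0.0,"hand":45},{"tx":-0.005,"ty":0.0,"tz":0.0,"ax":0.0,"ay":0.0,"az":0.0,"hand":45},{"tx":-0.005,"ty":-0.02,"tz":0.0,"ax":0.0,"ay":0.0,"az":0.0,"hand":45},{"tx":-0.005,"ty":-0.05,"tz":0.0,"ax":0.0,"ay":0.0,"az":0.0,"hand":45},{"tx":-0.005,"ty":-0.09,"tz":0.0,"ax":0.0,"ay":0.0,"az":0.0,"hand":70},{"tx":-0.005,"ty":-0.12,"tz":0.0,"ax":0.0,"ay":0.0,"az":0.0,"hand":70},{"tx":-0.005,"ty":-0.12,"tz":0.0,"ax":0.0,"ay":0.0,"az":0.0,"hand":70}]'

```text
t: 6.3
ee_pos: [0.3637, 0.2495, 0.3053]
tcp_rot: [-0.243, 0.475, 0.749, -0.392]
contact_force: [-0.2, 0.2, 0.6]
width: 0.0563
```

```bash
python3 - <<'E'
from g import *; from fit import hsv
print("to above plate"); 
PL=np.array([.505,-.117,0]); 
go(PL+[0,0,.17],RB(-.174))
s,t=Cam("scene"),Cam("top"); print(st()["t"],st()["width"])
# knob expected parked
for c in(s,t):
    h=hsv(c); w=((h[...,0]<8)|(h[...,0]>172))&(h[...,1]>150)&(h[...,2]>90)
    for nm,q in(("parked",seat(-36,89.5,30)),("shut",seat(-25,60,30))):
        u,v=c.proj(q)[0]; a=np.argwhere(w[int(v)-9:int(v)+9,int(u)-9:int(u)+9]); print(c.name,nm,(u,v),len(a),(a.mean(0)[::-1]+[int(u)-9,int(v)-9]) if len(a) else "")
r=lambda im,x,y,w,h,k:cv2.resize(im[y:y+h,x:x+w],None,fx=k,fy=k,interpolation=cv2.INTER_CUBIC)
cv2.imwrite("pics/k3.png",np.hstack([r(s.img,185,130,80,80,5),r(t.img,130,130,80,80,5)])[:,:,::-1])
E
```

```text
to above plate
d mm [-391.8  -37.5   11. ] a deg [34.06 34.52 10.4 ] rows 9.4
6.4 0.060847787976064285
scene parked (np.float64(212.3892551051346), np.float64(181.54432545692453)) 52 [211.84615385 181.38461538]
scene shut (np.float64(222.95876271637988), np.float64(180.9028955189172)) 20 [214.05 183.35]
top parked (np.float64(157.43701434968108), np.float64(196.23314152173862)) 27 [157.77777778 195.85185185]
top shut (np.float64(166.04668508956195), np.float64(188.02458186813834)) 12 [157.83333333 194.41666667]
```

View pics/k3.png

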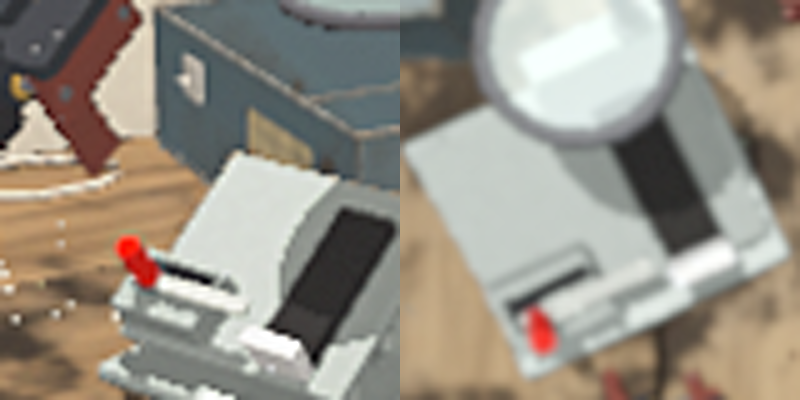

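Keeper is parked: the knob sits within half a pixel of the predicted notch position in both cameras, (211.8,181.4) in scene and (157.8,195.9) in top. Now to the plate.

move_arm --increments '[{"tx":-0.392,"ty":-0.037,"tz":0.011,"ax":34.1,"ay":34.5,"az":10.4,"hand":70},{"tx":-0.392,"ty":-0.037,"tz":0.011,"ax":34.1,"ay":34.5,"az":10.4,"hand":70},{"tx":-0.392,"ty":-0.037,"tz":0.011,"ax":34.1,"ay":34.5,"az":10.4,"hand":70},{"tx":-0.392,"ty":-0.037,"tz":0.011,"ax":34.1,"ay":34.5,"az":10.4,"hand":70},{"tx":-0.392,"ty":-0.037,"tz":0.011,"ax":34.1,"ay":34.5,"az":10.4,"hand":70},{"tx":-0.392,"ty":-0.037,"tz":0.011,"ax":34.1,"ay":34.5,"az":10.4,"hand":70},{"tx":-0.392,"ty":-0.037,"tz":0.011,"ax":34.1,"ay":34.5,"az":10.4,"hand":70},{"tx":-0.392,"ty":-0.037,"tz":0.011,"ax":34.1,"ay":34.5,"az":10.4,"hand":70},{"tx":-0.392,"ty":-0.037,"tz":0.011,"ax":34.1,"ay":34.5,"az":10.4,"hand":70},{"tx":-0.392,"ty":-0.037,"tz":0.011,"ax":34.1,"ay":34.5,"az":10.4,"hand":70}]'

```text
t: 7.23
ee_pos: [0.4767, -0.0403, 0.3253]
tcp_rot: [0.543, -0.543, -0.45, 0.455]
contact_force: [1.6, 0.9, -1.0]
width: 0.062
```

move_arm --increments '[{"tx":0.0,"ty":0.0,"tz":0.0,"ax":0.0,"ay":0.0,"az":0.0,"hand":70},{"tx":0.0,"ty":0.0,"tz":0.0,"ax":0.0,"ay":0.0,"az":0.0,"hand":70},{"tx":0.0,"ty":0.0,"tz":0.0,"ax":0.0,"ay":0.0,"az":0.0,"hand":70}]'

```text
t: 7.48
ee_pos: [0.4758, -0.0374, 0.3247]
tcp_rot: [-0.542, 0.542, 0.453, -0.455]
contact_force: [0.1, 1.0, 0.5]
width: 0.0616
```

```bash
python3 - <<'E'
from g import *
PL=np.array([.505,-.117,0]); 
go(PL+[0,0,.022],RB(-.174)); print(st()["t"],np.abs(st()["dq"]).max())
E
```

```text
d mm [-72.9 139.9 -42.8] a deg [-0.06 -0.11 -0.18] rows 3.9
7.4833 0.024772797388324438
```

move_arm --increments '[{"tx":-0.036,"ty":0.02,"tz":-0.021,"ax":0.0,"ay":0.0,"az":-0.2,"hand":70},{"tx":-0.073,"ty":0.05,"tz":-0.043,"ax":0.0,"ay":0.0,"az":-0.2,"hand":70},{"tx":-0.073,"ty":0.09,"tz":-0.043,"ax":0.0,"ay":0.0,"az":-0.2,"hand":70},{"tx":-0.073,"ty":0.11,"tz":-0.043,"ax":0.0,"ay":0.0,"az":-0.2,"hand":70},{"tx":-0.073,"ty":0.11,"tz":-0.043,"ax":0.0,"ay":0.0,"az":-0.2,"hand":70},{"tx":-0.073,"ty":0.11,"tz":-0.043,"ax":0.0,"ay":0.0,"az":-0.2,"hand":70},{"tx":-0.073,"ty":0.11,"tz":-0.043,"ax":0.0,"ay":0.0,"az":-0.2,"hand":70}]'

```text
t: 8.07
ee_pos: [0.506, -0.1153, 0.2171]
tcp_rot: [0.542, -0.541, -0.456, 0.454]
contact_force: [0.8, 0.1, 0.2]
width: 0.0615
```

```bash
python3 - <<'E'
from g import *
PL=np.array([.505,-.117,0]); 
go(PL+[0,0,.022],RB(-.174)); print(st()["t"],np.abs(st()["dq"]).max())
E
```

```text
d mm [-2.  32.1  0.7] a deg [0.05 0.07 0.18] rows 0.8
8.0667 0.026646515524490735
```

move_arm --increments '[{"tx":-0.002,"ty":0.016,"tz":0.001,"ax":0.0,"ay":0.0,"az":0.2,"hand":70},{"tx":-0.002,"ty":0.028,"tz":0.001,"ax":0.0,"ay":0.0,"az":0.2,"hand":70},{"tx":-0.002,"ty":0.033,"tz":0.001,"ax":0.0,"ay":0.0,"az":0.2,"hand":70},{"tx":-0.002,"ty":0.033,"tz":0.001,"ax":0.0,"ay":0.0,"az":0.2,"hand":70},{"tx":-0.002,"ty":0.033,"tz":0.001,"ax":0.0,"ay":0.0,"az":0.2,"hand":38},{"tx":-0.002,"ty":0.033,"tz":0.001,"ax":0.0,"ay":0.0,"az":0.2,"hand":38},{"tx":-0.002,"ty":0.033,"tz":0.001,"ax":0.0,"ay":0.0,"az":0.2,"hand":38},{"tx":-0.002,"ty":0.033,"tz":0.001,"ax":0.0,"ay":0.0,"az":0.2,"hand":38},{"tx":-0.002,"ty":0.033,"tz":0.001,"ax":0.0,"ay":0.0,"az":0.2,"hand":38}]' --grip_force 25

```text
t: 8.82
ee_pos: [0.5046, -0.1185, 0.1838]
tcp_rot: [-0.541, 0.542, 0.454, -0.454]
contact_force: [-1.1, 0.5, 6.1]
width: 0.0392
```

```bash
python3 - <<'E'
from g import *
print(st()["t"],st()["width"],st()["contact_force"])
g,Rc=gpnow(); print(g, "yaw",np.arctan2(Rc[1,0],Rc[0,0])-np.pi/2, "stop frame",Rz(STY).T@(g-ST)*1000)
h=g[2]
for q in((-63,-130),(-63,-75),(-50,-27)): go(np.append(stop(*q,0)[:2],h),RB(-.14))
E
```

```text
8.8167 0.039245272528979074 [-1.12367444  0.46419182  6.06023983]
[ 0.50481894 -0.11862734  0.02075237] yaw -0.17538490523229355 stop frame [-122.50275374 -192.60621355   20.75237353]
d mm [ 64.6   0.1 -57.5] a deg [ 0.08 -2.03 -0.02] rows 2.1
d mm [119.6   0.  -55.5] a deg [ 0.08 -2.03 -0.02] rows 3.2
d mm [168.    0.  -66.8] a deg [ 0.08 -2.03 -0.02] rows 4.3
```

move_arm --increments '[{"tx":0.02,"ty":0.0,"tz":-0.018,"ax":0.0,"ay":-0.7,"az":0.0,"hand":38},{"tx":0.042,"ty":0.0,"tz":-0.038,"ax":0.0,"ay":-1.4,"az":0.0,"hand":38},{"tx":0.064,"ty":0.0,"tz":-0.057,"ax":0.0,"ay":-2.0,"az":0.0,"hand":38},{"tx":0.09,"ty":0.0,"tz":-0.056,"ax":0.0,"ay":-2.0,"az":0.0,"hand":38},{"tx":0.12,"ty":0.0,"tz":-0.056,"ax":0.0,"ay":-2.0,"az":0.0,"hand":38},{"tx":0.14,"ty":0.0,"tz":-0.06,"ax":0.0,"ay":-2.0,"az":0.0,"hand":38},{"tx":0.158,"ty":0.0,"tz":-0.064,"ax":0.0,"ay":-2.0,"az":0.0,"hand":38},{"tx":0.167,"ty":0.0,"tz":-0.066,"ax":0.0,"ay":-2.0,"az":0.0,"hand":38},{"tx":0.167,"ty":0.0,"tz":-0.066,"ax":0.0,"ay":-2.0,"az":0.0,"hand":38},{"tx":0.167,"ty":0.0,"tz":-0.066,"ax":0.0,"ay":-2.0,"az":0.0,"hand":38}]'

```text
t: 9.65
ee_pos: [0.5994, 0.0362, 0.1839]
tcp_rot: [-0.533, 0.534, 0.465, -0.463]
contact_force: [0.9, 3.2, 5.3]
width: 0.0398
```

```bash
python3 - <<'E'
from g import *; from fit import *
print(st()["t"],st()["width"],st()["contact_force"])
g,Rc=gpnow(); print(g, "yaw",np.arctan2(Rc[1,0],Rc[0,0])-np.pi/2, "stop frame",Rz(STY).T@(g-ST)*1000)
s,t=Cam("scene"),Cam("top")
r=lambda im,x,y,w,h,k:cv2.resize(im[y:y+h,x:x+w],None,fx=k,fy=k,interpolation=cv2.INTER_CUBIC)
cv2.imwrite("pics/s1.png",np.hstack([r(s.img,250,185,80,80,5),r(t.img,215,120,80,80,5)])[:,:,::-1])
E
```

```text
9.65 0.03978484037783324 [0.88153117 3.23119739 5.34809458]
[0.59981489 0.03635491 0.02089781] yaw -0.13868955721422882 stop frame [-50.06295734 -25.88427927  20.89781388]
```

View pics/s1.png

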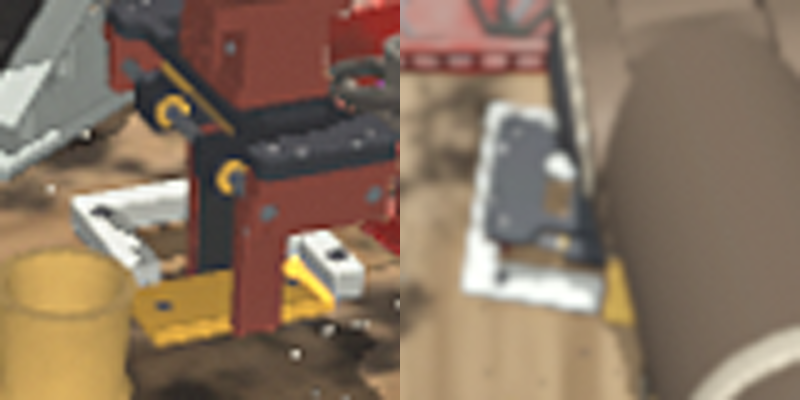

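The plate is held and lies flat just short of the toes and the end fence, with the inner finger in the gap. I push into both fences now.

move_arm --increments '[{"tx":0.004,"ty":0.0,"tz":0.0,"ax":0.0,"ay":0.0,"az":0.0,"hand":38},{"tx":0.008,"ty":0.0,"tz":0.0,"ax":0.0,"ay":0.0,"az":0.0,"hand":38},{"tx":0.01,"ty":0.0,"tz":0.0,"ax":0.0,"ay":0.0,"az":0.0,"hand":38},{"tx":0.01,"ty":0.0,"tz":0.0,"ax":0.0,"ay":0.0,"az":0.0,"hand":38}]'

```text
t: 10.08
ee_pos: [0.6002, 0.0411, 0.1839]
tcp_rot: [-0.533, 0.536, 0.462, -0.464]
contact_force: [-2.2, -7.2, 9.9]
width: 0.04
```

```bash
cat > s.py <<'E'
from g import *
print(st()["t"],st()["width"],"F stop",Rz(STY).T@st()["contact_force"],"M",Rz(STY).T@st()["ft_torque"])
g,Rc=gpnow(); print("yaw",np.arctan2(Rc[1,0],Rc[0,0])-np.pi/2, "stop frame",Rz(STY).T@(g-ST)*1000)
E
python3 s.py
```

```text
10.0833 0.04000397292772508 F stop [-1.17212528 -7.39031593  9.86041607] M [-1.75830423  0.05281831 -0.00993327]
yaw -0.14312404082867758 stop frame [-50.12128651 -21.83333493  20.90302695]
```

move_arm --increments '[{"tx":0.0,"ty":0.0,"tz":-0.003,"ax":0.0,"ay":0.0,"az":0.0,"hand":38},{"tx":0.0,"ty":0.0,"tz":-0.006,"ax":0.0,"ay":0.0,"az":0.0,"hand":38},{"tx":0.0,"ty":0.0,"tz":-0.009,"ax":0.0,"ay":0.0,"az":0.0,"hand":38},{"tx":0.0,"ty":0.0,"tz":-0.009,"ax":0.0,"ay":0.0,"az":0.0,"hand":38}]'

```text
t: 10.42
ee_pos: [0.606, 0.0404, 0.1835]
tcp_rot: [0.535, -0.533, -0.46, 0.466]
contact_force: [-15.7, -5.8, 23.0]
width: 0.0394
```

```bash
python3 s.py
```

```text
10.4167 0.039362008427207884 F stop [-14.78056395  -7.97104375  23.00932667] M [-1.86902756  3.35505745 -0.03351951]
yaw -0.1428223570808813 stop frame [-45.83892387 -21.84654918  20.54573283]
```

move_arm --increments '[{"tx":0.0,"ty":0.0,"tz":0.0,"ax":0.0,"ay":0.0,"az":0.0,"hand":62},{"tx":0.0,"ty":0.0,"tz":0.0,"ax":0.0,"ay":0.0,"az":0.0,"hand":62},{"tx":0.0,"ty":0.0,"tz":0.0,"ax":0.0,"ay":0.0,"az":0.0,"hand":62},{"tx":-0.002,"ty":0.0,"tz":0.003,"ax":0.0,"ay":0.0,"az":0.0,"hand":62},{"tx":-0.002,"ty":-0.02,"tz":0.003,"ax":0.0,"ay":0.0,"az":0.0,"hand":62},{"tx":-0.002,"ty":-0.05,"tz":0.003,"ax":0.0,"ay":0.0,"az":0.0,"hand":62},{"tx":-0.002,"ty":-0.08,"tz":0.003,"ax":0.0,"ay":0.0,"az":0.0,"hand":62},{"tx":-0.002,"ty":-0.08,"tz":0.003,"ax":0.0,"ay":0.0,"az":0.0,"hand":62},{"tx":-0.002,"ty":-0.08,"tz":0.003,"ax":0.0,"ay":0.0,"az":0.0,"hand":62},{"tx":-0.002,"ty":-0.08,"tz":0.003,"ax":0.0,"ay":0.0,"az":0.0,"hand":62}]'

```text
t: 11.25
ee_pos: [0.6051, 0.0415, 0.2624]
tcp_rot: [-0.534, 0.534, 0.463, -0.464]
contact_force: [-0.1, 0.7, 0.3]
width: 0.0542
```

```bash
python3 s.py; python3 - <<'E'
from fit import *
s,t=Cam("scene"),Cam("top")
r=lambda im,x,y,w,h,k:cv2.resize(im[y:y+h,x:x+w],None,fx=k,fy=k,interpolation=cv2.INTER_CUBIC)
cv2.imwrite("pics/s2.png",np.hstack([r(s.img,260,205,66,60,6.6),r(t.img,220,130,60,66,6)[:396]])[:,:,::-1])
h=hsv(s); x,y,w,hh=255,215,70,50
m=(h[...,0]>15)&(h[...,0]<35)&(h[...,1]>140)&(h[...,2]>130)
mm=np.zeros(m.shape,np.uint8); mm[y:y+hh,275:x+w]=m[y:y+hh,275:x+w]
print(fit([s],[mm],[(275,y,50,hh)],PLATE,[.606,.040,-.14]))
E
```

```text
11.25 0.05417818717871663 F stop [-0.19129682  0.68865929  0.25337147] M [0.02799011 0.05362398 0.01550178]
yaw -0.14038744615311738 stop frame [-45.57674364 -20.17844633  99.44055726]
(array([ 0.60364869,  0.04027526, -0.12410385]), np.float64(9.199404212538418), np.float64(443.34094749088393))
```

View pics/s2.png

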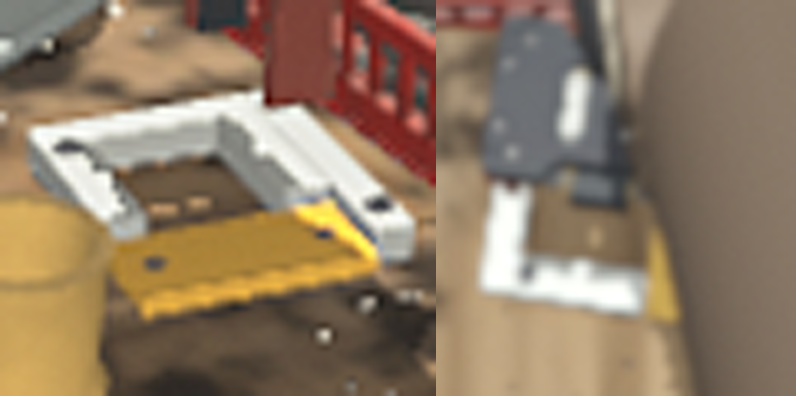

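Plate lies against the left toe and the end fence with no visible gap (crop 115-375, 205-310), released. Wrist moment was about 0 under push, so both toes bear. Now regrasp and lift.

move_arm --increments '[{"tx":-0.001,"ty":0.03,"tz":0.0,"ax":0.0,"ay":0.0,"az":0.0,"hand":62},{"tx":-0.001,"ty":0.06,"tz":0.0,"ax":0.0,"ay":0.0,"az":0.0,"hand":62},{"tx":-0.001,"ty":0.078,"tz":0.0,"ax":0.0,"ay":0.0,"az":0.0,"hand":62},{"tx":-0.001,"ty":0.078,"tz":0.0,"ax":0.0,"ay":0.0,"az":0.0,"hand":62},{"tx":-0.001,"ty":0.078,"tz":0.0,"ax":0.0,"ay":0.0,"az":0.0,"hand":62},{"tx":-0.001,"ty":0.078,"tz":0.0,"ax":0.0,"ay":0.0,"az":0.0,"hand":38},{"tx":-0.001,"ty":0.078,"tz":0.0,"ax":0.0,"ay":0.0,"az":0.0,"hand":38},{"tx":-0.001,"ty":0.078,"tz":0.0,"ax":0.0,"ay":0.0,"az":0.0,"hand":38},{"tx":-0.001,"ty":0.078,"tz":0.0,"ax":0.0,"ay":0.0,"az":0.0,"hand":38},{"tx":-0.001,"ty":0.078,"tz":0.0,"ax":0.0,"ay":0.0,"az":0.0,"hand":38}]' --grip_force 35

```text
t: 12.18
ee_pos: [0.605, 0.0398, 0.1844]
tcp_rot: [-0.534, 0.534, 0.463, -0.464]
contact_force: [-0.9, -2.5, -2.6]
width: 0.0397
```

```bash
python3 s.py
```

```text
12.1833 0.0397417724196604 F stop [-0.50527532 -2.62056384 -2.55719659] M [-0.65943248 -0.00141453  0.05560553]
yaw -0.1408475054341911 stop frame [-45.55477011 -21.93644111  21.43045365]
```

move_arm --increments '[{"tx":0.0,"ty":-0.01,"tz":0.0,"ax":0.0,"ay":0.0,"az":0.0,"hand":38},{"tx":0.0,"ty":-0.03,"tz":0.0,"ax":0.0,"ay":0.0,"az":0.0,"hand":38},{"tx":0.0,"ty":-0.06,"tz":0.01,"ax":0.0,"ay":0.0,"az":0.0,"hand":38},{"tx":0.0,"ty":-0.09,"tz":0.03,"ax":0.0,"ay":0.0,"az":0.0,"hand":38},{"tx":0.0,"ty":-0.12,"tz":0.06,"ax":0.0,"ay":0.0,"az":0.0,"hand":38},{"tx":0.0,"ty":-0.15,"tz":0.09,"ax":0.0,"ay":0.0,"az":0.0,"hand":38},{"tx":0.0,"ty":-0.17,"tz":0.1,"ax":0.0,"ay":0.0,"az":0.0,"hand":38},{"tx":0.0,"ty":-0.17,"tz":0.1,"ax":0.0,"ay":0.0,"az":0.0,"hand":38},{"tx":0.0,"ty":-0.17,"tz":0.1,"ax":0.0,"ay":0.0,"az":0.0,"hand":38}]'

```text
t: 12.93
ee_pos: [0.5064, 0.055, 0.357]
tcp_rot: [-0.533, 0.535, 0.465, -0.463]
contact_force: [-0.1, -0.3, -2.4]
width: 0.0393
```

```bash
python3 s.py; python3 - <<'E'
from g import *
go(seat(-40,0.3,145),RS())
E
```

```text
12.9333 0.039318112694739185 F stop [-0.04260882 -0.35738054 -2.37005843] M [-0.01091704 -0.01361127 -0.026255  ]
yaw -0.13960259898511285 stop frame [-144.46100328  -20.21370446  193.96058093]
d mm [ 95.6  54.7 117.9] a deg [-33.7  -32.65 -10.3 ] rows 6.7
```

move_arm --increments '[{"tx":0.012,"ty":0.006,"tz":0.014,"ax":-4.0,"ay":-4.0,"az":-1.2,"hand":38},{"tx":0.028,"ty":0.015,"tz":0.034,"ax":-10.0,"ay":-9.5,"az":-3.0,"hand":38},{"tx":0.044,"ty":0.025,"tz":0.055,"ax":-15.5,"ay":-15.0,"az":-4.7,"hand":38},{"tx":0.06,"ty":0.034,"tz":0.075,"ax":-21.0,"ay":-20.5,"az":-6.4,"hand":38},{"tx":0.076,"ty":0.043,"tz":0.095,"ax":-26.5,"ay":-26.0,"az":-8.1,"hand":38},{"tx":0.09,"ty":0.051,"tz":0.11,"ax":-31.0,"ay":-30.0,"az":-9.5,"hand":38},{"tx":0.096,"ty":0.055,"tz":0.118,"ax":-33.7,"ay":-32.7,"az":-10.3,"hand":38},{"tx":0.096,"ty":0.055,"tz":0.118,"ax":-33.7,"ay":-32.7,"az":-10.3,"hand":38},{"tx":0.096,"ty":0.055,"tz":0.118,"ax":-33.7,"ay":-32.7,"az":-10.3,"hand":38},{"tx":0.096,"ty":0.055,"tz":0.118,"ax":-33.7,"ay":-32.7,"az":-10.3,"hand":38}]'

```text
t: 13.77
ee_pos: [0.4052, 0.1629, 0.2976]
tcp_rot: [-0.256, 0.477, 0.738, -0.402]
contact_force: [-0.3, -0.4, -0.5]
width: 0.0397
```

```bash
cat > s2.py <<'E'
from g import *
import sys
o=st(); print(o["t"],o["width"],"F seat",np.round(SR.T@o["contact_force"],1),"M",np.round(SR.T@o["ft_torque"],2))
g,Rc=gpnow(); print("gp seat",np.round(SR.T@(g-SP)*1000,1))
go(seat(*map(float,sys.argv[1:4])),RS())
E
python3 s2.py 6 0.3 45
```

```text
13.7667 0.03971528055932424 F seat [-0.6 -0.2 -0.2] M [ 0.02  0.69 -0.07]
gp seat [-47.7  -6.2 141.5]
d mm [  6.2  94.6 -51.3] a deg [-1.94 -0.94 -0.96] rows 2.6
```

move_arm --increments '[{"tx":0.006,"ty":0.0,"tz":0.0,"ax":-1.9,"ay":-0.9,"az":-1.0,"hand":38},{"tx":0.006,"ty":0.01,"tz":-0.01,"ax":-1.9,"ay":-0.9,"az":-1.0,"hand":38},{"tx":0.006,"ty":0.03,"tz":-0.03,"ax":-1.9,"ay":-0.9,"az":-1.0,"hand":38},{"tx":0.006,"ty":0.05,"tz":-0.045,"ax":-1.9,"ay":-0.9,"az":-1.0,"hand":38},{"tx":0.006,"ty":0.07,"tz":-0.051,"ax":-1.9,"ay":-0.9,"az":-1.0,"hand":38},{"tx":0.006,"ty":0.07,"tz":-0.051,"ax":-1.9,"ay":-0.9,"az":-1.0,"hand":38},{"tx":0.006,"ty":0.07,"tz":-0.051,"ax":-1.9,"ay":-0.9,"az":-1.0,"hand":38},{"tx":0.006,"ty":0.07,"tz":-0.051,"ax":-1.9,"ay":-0.9,"az":-1.0,"hand":38}]'

```text
t: 14.43
ee_pos: [0.4764, 0.1999, 0.2672]
tcp_rot: [-0.247, 0.473, 0.75, -0.391]
contact_force: [-0.2, -0.4, -1.7]
width: 0.0397
```

```bash
python3 s2.py 6 0.3 30; python3 - <<'E'
from h import *
s,t=Cam("scene"),Cam("top")
r=lambda im,x,y,w,h,k:cv2.resize(im[y:y+h,x:x+w],None,fx=k,fy=k,interpolation=cv2.INTER_CUBIC)
cv2.imwrite("pics/p1.png",np.hstack([r(s.img,195,130,80,80,5),r(t.img,130,130,80,80,5)])[:,:,::-1])
E
```

```text
14.4333 0.039743007120842895 F seat [-1.2 -0.3 -1.2] M [ 0.04  0.74 -0.02]
gp seat [ 5.8 -1.3 70.4]
d mm [ 1.4 40.4  0. ] a deg [-0.1  -0.19 -0.08] rows 1.0
```

View pics/p1.png

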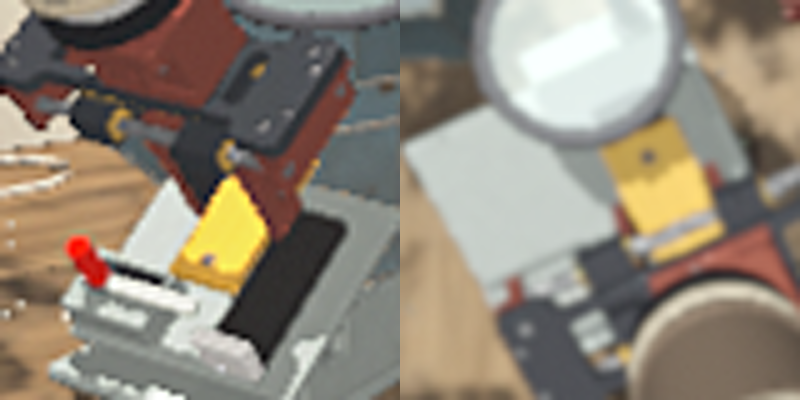

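Plate is held parallel above the seat (crop top 605-720, 120-260) and the blade is clear of it. Descend.

move_arm --increments '[{"tx":0.001,"ty":0.012,"tz":0.0,"ax":0.0,"ay":0.0,"az":0.0,"hand":38},{"tx":0.001,"ty":0.026,"tz":0.0,"ax":0.0,"ay":0.0,"az":0.0,"hand":38},{"tx":0.001,"ty":0.038,"tz":0.0,"ax":0.0,"ay":0.0,"az":0.0,"hand":38},{"tx":0.001,"ty":0.044,"tz":0.0,"ax":0.0,"ay":0.0,"az":0.0,"hand":38},{"tx":0.001,"ty":0.044,"tz":0.0,"ax":0.0,"ay":0.0,"az":0.0,"hand":38},{"tx":0.001,"ty":0.044,"tz":0.0,"ax":0.0,"ay":0.0,"az":0.0,"hand":38}]'

```text
t: 15.03
ee_pos: [0.4991, 0.2117, 0.2324]
tcp_rot: [-0.246, 0.473, 0.75, -0.39]
contact_force: [-0.7, 0.1, -1.5]
width: 0.0391
```

```bash
python3 s2.py 6 0.3 21.4
```

```text
15.0333 0.039115557090913175 F seat [-1.4  0.4 -0.9] M [ 0.03  0.71 -0.05]
gp seat [ 7.2 -0.7 27.2]
d mm [0.6 5.8 1.1] a deg [ 0.04 -0.17 -0.14] rows 0.1
```

move_arm --increments '[{"tx":0.001,"ty":0.002,"tz":0.0,"ax":0.0,"ay":0.0,"az":0.0,"hand":38},{"tx":0.001,"ty":0.004,"tz":0.0,"ax":0.0,"ay":0.0,"az":0.0,"hand":38},{"tx":0.001,"ty":0.006,"tz":0.0,"ax":0.0,"ay":0.0,"az":0.0,"hand":38},{"tx":0.001,"ty":0.006,"tz":0.0,"ax":0.0,"ay":0.0,"az":0.0,"hand":38}]'

```text
t: 15.37
ee_pos: [0.5022, 0.2144, 0.2274]
tcp_rot: [-0.246, 0.473, 0.75, -0.39]
contact_force: [0.0, 0.2, -1.0]
width: 0.0395
```

```bash
python3 s2.py 0 0.3 21.4
```

```text
15.3667 0.03954176347937551 F seat [-0.5  0.2 -0.8] M [ 0.02  0.72 -0.01]
gp seat [ 7.7  0.4 20.8]
d mm [-0.5 -0.6  7.5] a deg [ 0.08 -0.15 -0.14] rows 0.2
```

move_arm --increments '[{"tx":0.0,"ty":0.001,"tz":0.0,"ax":0.0,"ay":0.0,"az":0.0,"hand":38},{"tx":0.0,"ty":0.002,"tz":0.0,"ax":0.0,"ay":0.0,"az":0.0,"hand":38},{"tx":0.0,"ty":0.002,"tz":0.0,"ax":0.0,"ay":0.0,"az":0.0,"hand":38}]'

```text
t: 15.62
ee_pos: [0.5028, 0.2147, 0.2261]
tcp_rot: [-0.246, 0.474, 0.751, -0.39]
contact_force: [-5.3, -3.6, 7.7]
width: 0.0395
```

```bash
python3 s2.py 0 0.3 21.4
```

```text
15.6167 0.039547877884991645 F seat [-0.7 -0.9  9.9] M [ 0.02  0.93 -0.03]
gp seat [ 7.6  0.4 19.4]
d mm [-0.5 -2.   7.4] a deg [ 0.1  -0.13 -0.16] rows 0.2
```

move_arm --increments '[{"tx":0.0,"ty":-0.001,"tz":0.002,"ax":0.0,"ay":0.0,"az":0.0,"hand":38},{"tx":0.0,"ty":-0.001,"tz":0.004,"ax":0.0,"ay":0.0,"az":0.0,"hand":38},{"tx":0.0,"ty":-0.001,"tz":0.006,"ax":0.0,"ay":0.0,"az":0.0,"hand":38},{"tx":0.0,"ty":-0.001,"tz":0.008,"ax":0.0,"ay":0.0,"az":0.0,"hand":38},{"tx":0.0,"ty":-0.001,"tz":0.008,"ax":0.0,"ay":0.0,"az":0.0,"hand":38}]'

```text
t: 16.03
ee_pos: [0.498, 0.2125, 0.223]
tcp_rot: [-0.245, 0.474, 0.751, -0.389]
contact_force: [4.2, 2.7, 3.6]
width: 0.0394
```

```bash
python3 s2.py 0 0.3 21.4
```

```text
16.0333 0.039398287653446475 F seat [6.1 0.6 0.1] M [ 0.12 -0.7   0.04]
gp seat [ 2.   0.4 19.9]
d mm [-0.6 -1.5  1.2] a deg [ 0.28 -0.13 -0.16] rows 0.0
```

move_arm --increments '[{"tx":0.0,"ty":0.001,"tz":0.0,"ax":0.0,"ay":0.0,"az":0.0,"hand":38},{"tx":0.0,"ty":0.001,"tz":0.0,"ax":0.0,"ay":0.0,"az":0.0,"hand":60},{"tx":0.0,"ty":0.001,"tz":0.0,"ax":0.0,"ay":0.0,"az":0.0,"hand":60},{"tx":0.0,"ty":0.0,"tz":0.0,"ax":0.0,"ay":0.0,"az":0.0,"hand":60},{"tx":0.0,"ty":0.0,"tz":0.0,"ax":0.0,"ay":0.0,"az":0.0,"hand":60},{"tx":0.0,"ty":-0.02,"tz":0.0,"ax":0.0,"ay":0.0,"az":0.0,"hand":60},{"tx":0.0,"ty":-0.05,"tz":0.0,"ax":0.0,"ay":0.0,"az":0.0,"hand":60},{"tx":0.0,"ty":-0.08,"tz":0.01,"ax":0.0,"ay":0.0,"az":0.0,"hand":60},{"tx":0.0,"ty":-0.11,"tz":0.03,"ax":0.0,"ay":0.0,"az":0.0,"hand":60},{"tx":0.0,"ty":-0.14,"tz":0.06,"ax":0.0,"ay":0.0,"az":0.0,"hand":60}]'

```text
t: 16.87
ee_pos: [0.3844, 0.1592, 0.3025]
tcp_rot: [-0.245, 0.473, 0.751, -0.389]
contact_force: [-0.6, -0.2, 0.6]
width: 0.0529
```

move_arm --increments '[{"tx":0.0,"ty":-0.03,"tz":0.03,"ax":0.0,"ay":0.0,"az":0.0,"hand":60},{"tx":0.0,"ty":-0.06,"tz":0.06,"ax":0.0,"ay":0.0,"az":0.0,"hand":60},{"tx":0.0,"ty":-0.06,"tz":0.06,"ax":0.0,"ay":0.0,"az":0.0,"hand":60},{"tx":0.0,"ty":-0.06,"tz":0.06,"ax":0.0,"ay":0.0,"az":0.0,"hand":60}]'

```text
t: 17.2
ee_pos: [0.3453, 0.1378, 0.3071]
tcp_rot: [-0.249, 0.473, 0.751, -0.388]
contact_force: [-0.2, 0.2, 0.8]
width: 0.0531
```

```bash
python3 s2.py 0 0 21.4; cat > fin.py <<'E'
from g import *; from fit import *
s,t=Cam("scene"),Cam("top")
lines=[[(-45,-20,8),(-45,20,8),(45,20,8),(45,-20,8),(-45,-20,8)]]
outs=[];ms=[];rois=[]
for c,x,y in((s,195,140),(t,135,130)):
    im=cv2.resize(c.img[y:y+78,x:x+78],None,fx=5,fy=5,interpolation=cv2.INTER_CUBIC)[:,:,::-1].copy()
    for L in lines:
        uv=((c.proj([seat(*q) for q in L])-[x,y]+.5)*5-.5); cv2.polylines(im,[np.round(uv*8).astype(np.int32)],True,(0,0,255),1,cv2.LINE_AA,3)
    outs.append(im)
    h=hsv(c); m=(h[...,0]>15)&(h[...,0]<35)&(h[...,1]>140)&(h[...,2]>90)
    u,v=c.proj(seat(0,0,4))[0].astype(int); r=(u-24,v-24,48,48); o=np.zeros(m.shape,np.uint8); o[r[1]:r[1]+48,r[0]:r[0]+48]=m[r[1]:r[1]+48,r[0]:r[0]+48]
    n,l,ss,_=cv2.connectedComponentsWithStats(o); o=(l==1+np.argmax(ss[1:,4])).astype(np.uint8); ms.append(cv2.morphologyEx(o,cv2.MORPH_CLOSE,np.ones((5,5)))); rois.append(r)
cv2.imwrite("pics/"+sys.argv[1] if 0 else "pics/final.png",np.hstack(outs))
g=lambda m:cv2.GaussianBlur(m,(0,0),.8)
T=[g(m[r[1]:r[1]+48,r[0]:r[0]+48].astype(float)) for m,r in zip(ms,rois)]
led=[box((-60,-17,-12),(-45,17,14))]
def ren(c,p,r):
    W=lambda b:b@SR.T+SP
    B=PLATE[0]@R.from_euler('z',p[2]).as_matrix().T+[p[0]/1000,p[1]/1000,0]
    return hullmask(c,[W(B)],r)
# mask out lens (top) and ledge by weights
for sel in([0,1],[0]):
    def f(p):
        e=0
        for i in sel:
            c=(s,t)[i]; w=1-np.minimum(1,g(hullmask(c,[b@SR.T+SP for b in led],rois[i])))
            if i==1: w[:157-rois[i][1]]=0
            e+=(w*(g(ren(c,p,rois[i]))-T[i])**2).sum()
        return e
    q=minimize(f,[0,0,0],method='Nelder-Mead',options=dict(initial_simplex=[[0,0,0],[4,0,0],[0,4,0],[0,0,.05]])); print("plate in seat mm, rad",sel,np.round(q.x,3),round(q.fun,1))
E
python3 fin.py
```

```text
17.2 0.05310493917673278 F seat [0.4 0.2 0.7] M [ 0.02  0.53 -0.04]
gp seat [-89.4   0.5 186.3]
d mm [  0.2 165.1 -89.4] a deg [ 0.15 -0.5   0.2 ] rows 4.5
plate in seat mm, rad [0, 1] [-0.018 -1.548  0.01 ] 173.0
plate in seat mm, rad [0] [-2.945 -1.631 -0.004] 6.0
```

View pics/final.png

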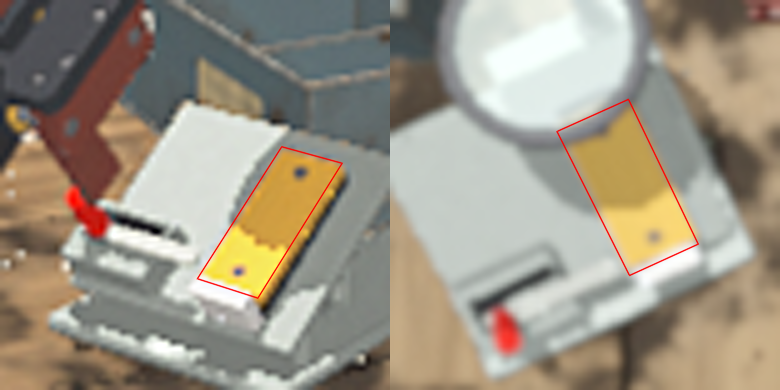

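Plate lies flat, straight, against the ledge: both holes fall on the expected midline (scene crop (300,173) and (238,271)). The keeper is still parked (knob at 85,212). A quick bystander check, then I hand in.

```bash
python3 - <<'E'
from g import *
a={"scene":cv2.imread("pics/scene0.png"),"top":cv2.imread("pics/top0.png")}
for n in a:
    c=Cam(n)
    for k,r in {"scene":dict(mould=(240,225,45,50),jar=(338,222,42,60),wax=(212,222,40,25)),"top":dict(mould=(258,188,36,34),jar=(300,125,36,38),wax=(212,196,36,28))}[n].items():
        x,y,w,h=r; print(n,k,np.abs(c.img[y:y+h,x:x+w,::-1].astype(int)-a[n][y:y+h,x:x+w]).mean().round(2))
o=st(); print(o["t"],np.round(o["contact_force"],1)); ctrl.sign_off()
E
```

```text
scene mould 8.66
scene jar 8.37
scene wax 9.35
top mould 8.45
top jar 8.62
top wax 15.87
17.4 [0.5 0.3 0.2]
the job is handed in; nothing more can be done
```

The job is done and handed in at about 17.4 s of the 58 s allowed.

**Keeper:** I drew the knob out about 35 mm, pushed it down about 12 mm into the notch and let go. In both cameras it then sat within half a pixel of the expected parked position, and it still showed parked in the last picture.

**Corner stop:** I slid the plate along the bench into the corner. The fences pushed back with about 8 N at the side and 15 N at the end. The twisting moment was near zero, so both toes were bearing. I opened the jaws there, lifted clear and saw no gap before gripping it again.

**Seat:** I came in square to the slope and touched the seat at about 10 N. I then slid the plate down to the ledge (about 6 N), released it and backed away. In the last picture it lies flat and straight against the ledge, with its holes within about 0.5 mm of the seat's midline.

**Checks that disagreed or fell short:**
- **Plate position:** An automatic outline fit put the plate about 1.5 mm to the right of centre. Along the slope it gave 0 mm using both cameras (a poor fit) but -2.9 mm using the scene camera alone. I trusted the holes and the force at the ledge instead.
- **Camera bias:** Camera and arm positions differed by up to 2 mm elsewhere.
- **Mould, jar and wax block:** I compared pictures from before and after. The mould and jar changed by about 8 to 9 grey levels in both views. The wax block changed by 9 in the scene view and 16 in the top view. I had no noise baseline and did not inspect the wax block further. The gripper fingers and plate were planned to pass clear of them, but these numbers do not prove that nothing moved.

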